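# Kill the glare: set the polariser lever of a bench magnifier to its red dot

## Task

Switch on the magnifier's ring light by pressing the green button behind the lens, then push the white post of the polariser lever around with a fingertip until the lever arm lies squarely across the red dot on the scale, and leave it there. Only push the lever, gently - do not pinch it - keep your fingers off the filter glass, and leave the clock plate under the lens and the loose parts on the bench where they are.

Things in the scene. Friction and masses are not known exactly. Their poses are not given: they have to be found in the camera images.
- magnifier: The stand magnifier (does not move when pushed); origin on the bench under the lens centre, x axis from there to its column, z up. Base 16 mm high reaches 85 mm along -x, 140 mm along +x, 85 mm to each side. Column 115 mm along +x, with a clamp block 38 mm wide on it, top at 142 mm; a clamp knob sticks out 51 mm on its +y side, 125 mm up
- lens_axis (a point): Centre of the lens head, 142 mm above the bench, level with the top of the black lamp housing: a ring of 158 mm outside diameter, 118 to 142 mm above the bench, with a white tick scale on top (a tick each 10 degrees, longer each 30) round the half away from the column. Axes as magnifier
- filter (a point): The grey round polarising filter glass, 97 mm in diameter, top 148 mm above the bench: not to be touched. It sits in the turning aluminium ring (114 mm outside diameter, 142 to 152 mm above the bench) that carries the lever. This point: centre of the glass's top
- polariser (a joint): Angle of the turning ring and its lever about the lens axis, rad, positive anticlockwise seen from above. At 0 the lever points along -x of lens_axis (away from the column); at angle a it points along (-cos a, -sin a) there. End stops at +-1.95. It takes about 1.2 N at the post to turn and stays where it is left, without running on
- lever_post (a point): Centre of the top end of the lever's upright white post, 10 mm in diameter, 88 mm from the lens axis; the post stands from 152 to 182 mm above the bench, outside the housing, with free space beneath and around it. Push on its side
- lever_arm (a point): Point on the middle of the lever arm's top face, 67 mm from the lens axis, over the scale, 152 mm above the bench. Its x axis points along the arm to the lens axis, y across the arm. The arm is a straight aluminium bar 5 mm wide and 4 mm thick, from the ring out to the post, running 4 mm above the scale
- red_dot: Flat red dot, 12 mm across and 1 mm thick, stuck on the scale 62 to 73 mm from the lens axis (origin: centre of its underside, 142 mm above the bench). It is the mark to set; it sits on one side of the scale, the blue dot on the other, and they change sides from run to run
- blue_dot: Flat blue dot of the same size: another setting, not wanted now
- lamp_top (a point): Centre of the top of the ring light's green push button, 20 mm in diameter, in an aluminium collar on the clamp block, 115 mm behind the lens axis. It goes down 5 mm against a spring (4 N when fully down) and comes back up by itself; press it to more than 4 mm down
- lamp (a joint): Travel of the button, m: 0 up, 0.005 fully down
- clock_plate: Loose arched brass clock plate, 98 x 76 x 4 mm with four 12 mm pillars, lying on the magnifier's base under the lens (origin: centre of underside). Leave alone
- weight: Loose brass clock weight standing on the bench, 52 mm in diameter, 74 mm high with its small knob (origin: centre of underside). Leave alone
- loupe: Loose black eye loupe standing on the bench, 42 mm in diameter at the foot, 34 mm high (origin: centre of underside). Leave alone
- wheel: Loose brass clock wheel, 53 mm in diameter, standing on its arbor, 34 mm high (origin: centre of underside). Leave alone

How it is judged:
On the way, in this order (a step that is already met when the one before it is completed fails the run):
1. the ring light's button is pressed down (value of joint lamp above 0.004 m), for 0.05 s.
2. the lever arm stands over the red dot (y of red_dot in the frame of lever_arm between -0.0045 and 0.0045 m and x of red_dot in the frame of lever_arm between -0.015 and 0.015 m), for 0.2 s.
At the end, for the whole second after the job is handed in: The lever arm lies across the red dot: the dot's centre within 4.5 mm of the arm's centre line (about 4 degrees), the lever still, the button up again, and the clock plate, weight, loupe and wheel within 12 mm of where they were (all of step 2 and velocity of joint polariser between -0.02 and 0.02 rad/s and value of joint lamp below 0.002 m and distance of each of weight, loupe, wheel, clock_plate from where it was at the start of the episode below 0.012 m); the robot touches nothing.
It fails at once if the lever is pinched or forced (more than 15 N of finger force on the polariser) (contact force between the fingers and polariser above 15 N).
It fails at once if the filter glass is touched (contact force between any of the arm, the fingers and filter_glass above 0.5 N).
It fails at once if the clock plate, the weight, the loupe or the wheel is moved, lifted or knocked over (distance of any of weight, loupe, wheel, clock_plate from where it was at the start of the episode above 0.012 m or angle between any of weight, loupe, wheel, clock_plate's own z axis and vertical above 0.35 rad).
It also fails if it takes over 51 s, if anything falls off the work surface, if the arm or the gripper's body presses on something with over 40 N, if the wrist force passes 120 N, or if a joint passes its speed limit or range.

## Robot

A 7-joint arm with a two-finger parallel gripper is mounted at the origin on the work surface. World frame = base frame: x ahead of the robot, y to its left, z up, the work surface at z = 0. Lengths are in m, angles in rad, forces in N, time in s.
With the tool pointing down it reaches from about 0.4 to 0.875 m from the base axis. Payload 6.5 kg.
Tool frame: the origin (TCP) lies on the centre line of the jaws, within the pads' length; the fingertips stand 22 mm ahead of it and the grasp point (between the pads) lies 3 mm ahead of it (finger_overhang is the distance from the TCP to the fingertips, in m); z points along the fingers, y is the line along which they close (so a half turn about z gives the same grasp; the last joint's range is limited). The gripper opens to 88 mm and grips with 3 to 60 N. Pads are 18 mm wide; open, the fingers measure 123 mm over their backs; the gripper's body (75 mm by 187 mm) begins 45 mm behind the grasp point.
Start: joints at [-1.289, 0.536, -0.004, 1.538, 0.003, 1.067, -0.071], TCP at [0.222, 0.611, 0.261] pointing down, gripper open.
Joint ranges: [-2.7, 2.7], [-0.37, 2.16], [-1.27, 1.26], [0.24, 2.4], [-1.31, 4.45], [0.19, 1.91], [-2.76, 2.76]. Speed limits (rad/s): [2.39, 2.39, 3.14, 3.14, 3.14, 3.14, 3.14].

## Interface

Orientations are given as a unit quaternion [x, y, z, w].
In Python, from plant import * gives the robot as it stands. Calls block until the motion is done:
- movep(position, orientation): joint-space move of the TCP to a pose.
- line_to(position, frame=None, vel=0.15, f_stop=None): straight line of the TCP; frame=None keeps the orientation; vel is the mean speed in m/s. With f_stop (N) it stops when the force on the tool has changed by that much, and returns True; else False.
- movej(angles): joint-space move.
- release() and close_gripper(newtons=None): open the fingers fully, or close them until they stop; newtons is the grip in N (None keeps the last).
- pause(seconds).
- solve_ik(position, orientation): joint angles nearest the present ones, or None.
- state(): the state.
- snapshot(name): name is "side" or "top" or "wrist"; returns the picture (420x560x3 uint8, blue, green, red); there is no depth.
- calibration(name): a dict with "intrinsics" (3x3 intrinsics, pixels), "k1" (the pictures are not rectified: a ray, as slopes to the right and down, at radius r is drawn at 1 + k1 r^2 times it, then the intrinsics apply), "view" (4x4, takes a point from world to camera coordinates). Camera axes: x right, y down, z forward; pixel columns grow to the right and rows downward; lengths in m; the calibration is good to about 2 mm. A picture is of the moment at which its call begins: read the wrist's pose just before it. calibration takes no time and is no camera call; for the wrist camera it gives the pose at the moment of the call.
A pose or a line that the arm cannot do raises IKError and nothing moves.
- job_done(): hands the job in, once; it reports no verdict.
The state is a dict: "time": time; "joint_pos": joint angles; "joint_vel": joint speeds; "joint_efforts": joint torques, N m; "eef_pos": TCP position; "tcp_rot": TCP orientation; "wrist_force": force on the tool from outside, world axes, zero at the start; "moment": the same for the moment, N m; "width": finger opening in m.
Only numpy, scipy, OpenCV 4.12 (cv2) and the standard library are available. Lean on these libraries where they do the work, as an engineer would, in place of code of your own. Each camera call takes 0.05 s, during which the arm holds its last target. There are 200 camera calls.

## Working session

There is one attempt and no reset: what is moved stays moved. The work goes in short steps, each a Python script; the robot and the scene stay as the last script left them, time stands still between calls to the robot, and variables do not carry over. Pictures are saved under pics/ and viewed, on a budget of 10 in all, crops included, one or two more only if the job needs it, and the job is handed in when it is done.

```bash
mkdir -p pics; ls; python3 - <<'E'
from plant import *
import cv2,numpy as np
for n in("top","side"):
    cv2.imwrite(f"pics/{n}0.png",snapshot(n))
    c=calibration(n);print(n,c)
s=state();print(s["time"],s["eef_pos"],s["tcp_rot"])
E
```

```text
pics
top {'intrinsics': array([[436.10627263,   0.        , 284.50449541],
       [  0.        , 436.10627263, 208.48653979],
       [  0.        ,   0.        ,   1.        ]]), 'k1': -0.11860225060798575, 'view': array([[ 0.01897047, -0.99973533, -0.01301519, -0.01385625],
       [-0.99390483, -0.01744272, -0.10885288,  0.56097552],
       [ 0.10859705,  0.01500085, -0.99397266,  1.06123751],
       [ 0.        ,  0.        ,  0.        ,  1.        ]])}
side {'intrinsics': array([[403.95596906,   0.        , 274.29182144],
       [  0.        , 403.95596906, 211.57585156],
       [  0.        ,   0.        ,   1.        ]]), 'k1': -0.10942415353068123, 'view': array([[-0.9860647 , -0.16612814,  0.00882325,  0.53124158],
       [-0.12017728,  0.67463953, -0.72829865,  0.16910631],
       [ 0.11503838, -0.71920994, -0.68520306,  1.06103768],
       [ 0.        ,  0.        ,  0.        ,  1.        ]])}
0.1 [0.22139905 0.61061366 0.25995032] [ 1.72996945e-01  9.84922085e-01 -7.35421312e-04 -5.74108958e-05]
```

View pics/top0.png

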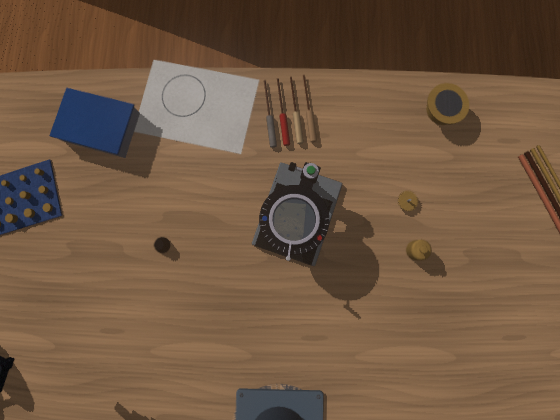

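View pics/side0.png

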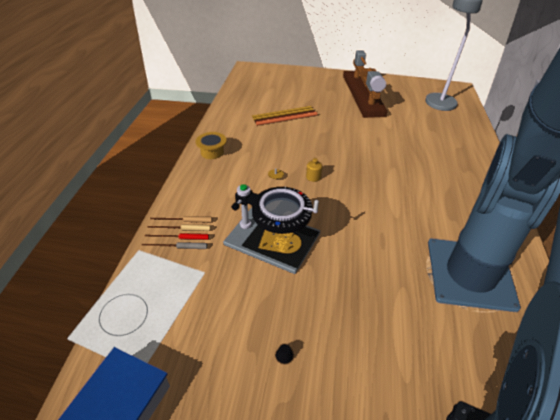

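Top view: lens ring at about (294,219), green button (311,171), lever post (289,257), red dot (320,238), blue dot (264,217). The side view shows the same things: button (243,188), post (316,207).

```bash
cat > h.py <<'E'
from plant import *
import cv2,numpy as np
def rays(cal,px):
    """camera centre and world ray directions for pixels (n,2)"""
    K,k1,V=cal["intrinsics"],cal["k1"],cal["view"]
    d=np.array([k1,0,0,0.])
    u=cv2.undistortPoints(np.asarray(px,float).reshape(-1,1,2),K,d).reshape(-1,2)
    R=V[:3,:3]; c=-R.T@V[:3,3]
    return c,np.c_[u,np.ones(len(u))]@R
def onplane(cal,px,z):
    c,d=rays(cal,px); return c+d*((z-c[2])/d[:,2])[:,None]
def project(cal,P):
    V=cal["view"]; r,_=cv2.Rodrigues(V[:3,:3])
    return cv2.projectPoints(np.asarray(P,float).reshape(-1,1,3),r,V[:3,3],cal["intrinsics"],np.array([cal["k1"],0,0,0.]))[0].reshape(-1,2)
def tri(ca,pa,cb,pb):
    a,da=rays(ca,[pa]);b,db=rays(cb,[pb]);da,db=da[0],db[0]
    s=np.linalg.lstsq(np.c_[da,-db],b-a,rcond=None)[0]
    p,q=a+s[0]*da,b+s[1]*db
    return (p+q)/2,np.linalg.norm(p-q)
def blobs(img,colour,box=None,amin=5):
    hsv=cv2.cvtColor(img,cv2.COLOR_BGR2HSV)
    r={"green":[((50,90,40),(90,255,255))],"red":[((0,150,70),(6,255,255)),((172,150,70),(180,255,255))],"blue":[((105,130,50),(130,255,255))],"white":[((0,0,170),(180,50,255))]}[colour]
    m=sum(cv2.inRange(hsv,*map(np.array,x)) for x in r).astype(np.uint8)
    if box: k=np.zeros_like(m);x0,y0,x1,y1=box;k[y0:y1,x0:x1]=255;m&=k
    n,_,st,ce=cv2.connectedComponentsWithStats(m)
    return [(st[i,4],ce[i].round(1)) for i in range(1,n) if st[i,4]>=amin],m
E
python3 - <<'E'
from h import *
T=cv2.imread("pics/top0.png");S=cv2.imread("pics/side0.png");ct,cs=calibration("top"),calibration("side")
bt,bs=(245,150,350,275),(225,175,330,260)
for c in("green","red","blue","white"):
    a=blobs(T,c,bt)[0];b=blobs(S,c,bs,3)[0];print(c,a,b)
    if c=="green":
        pg=max(a,key=lambda q:q[0])[1];print("tri",tri(ct,pg,cs,max(b,key=lambda q:q[0])[1]))
    if c in("red","blue") and a: print(onplane(ct,[q[1] for q in a],.143))
# aluminium ring outline
h=cv2.cvtColor(T,cv2.COLOR_BGR2HSV);m=cv2.inRange(h,np.array((0,0,120)),np.array((180,60,255)));m[:185]=0;m[250:]=0;m[:,:265]=0;m[:,325:]=0
C=max(cv2.findContours(m,cv2.RETR_EXTERNAL,cv2.CHAIN_APPROX_NONE)[0],key=len)
P=onplane(ct,C.reshape(-1,2),.152)[:,:2].astype(np.float32)
e=cv2.fitEllipse(P);print("ring",e,len(C))
cv2.imwrite("pics/c1.png",cv2.resize(T[150:280,230:360],(780,780*130//130))[:600] if 0 else cv2.resize(T[155:275,235:355],(600,600),interpolation=cv2.INTER_CUBIC))
E
```

```text
green [(np.int32(52), array([310.5, 169.5]))] [(np.int32(33), array([243. , 187.2]))]
tri (array([ 0.63515604, -0.06190302,  0.15888947]), np.float64(0.0008599735384776996))
red [(np.int32(21), array([319. , 237.2]))] [(np.int32(10), array([300.1, 192.8]))]
[[ 0.48583946 -0.08339377  0.143     ]]
blue [(np.int32(18), array([264.3, 217.9]))] [(np.int32(20), array([277.1, 222.8]))]
[[0.52683738 0.03956079 0.143     ]]
white [] [(np.int32(48), array([241.2, 191.3])), (np.int32(282), array([285.6, 204.1])), (np.int32(3), array([242.7, 214.7])), (np.int32(36), array([243. , 224.1]))]
ring ((0.5249596238136292, -0.026094237342476845), (0.10869218409061432, 0.11283304542303085), 80.88302612304688) 150
```

View pics/c1.png

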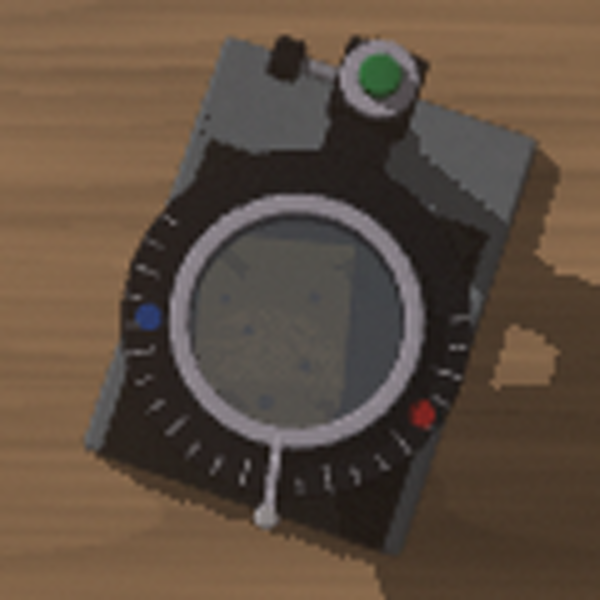

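Lens centre comes out at (0.525,-0.026), with the button 116 mm away (115 given) and the red dot 69 mm away (67.5 given). These fit, so next I hover over the button with a closed gripper, look with the wrist camera, and press.

```bash
cat >> h.py <<'E'
from scipy.spatial.transform import Rotation as Ro
def down(psi):
    """tool pointing down, tool x axis along world yaw psi"""
    x=np.array([np.cos(psi),np.sin(psi),0]);z=np.array([0,0,-1.])
    return Ro.from_matrix(np.c_[x,np.cross(z,x),z]).as_quat()
E
python3 - <<'E'
from h import *
close_gripper(5)
s=state();psi=np.arctan2(*Ro.from_quat(s["tcp_rot"]).as_matrix()[[1,0],0]);print("psi",psi,s["width"])
B=np.array([.635,-.062,.159])
for p in (np.pi,np.pi-.31,-np.pi+.3,0): print(p,solve_ik(B+[0,0,.082],down(p)))
movep(B+[0,0,.082],down(np.pi-.31))
c=calibration("wrist");cv2.imwrite("pics/w1.png",snapshot("wrist"));print(c)
s=state();print(s["time"],s["eef_pos"],s["wrist_force"])
np.save("w1cal.npy",c,allow_pickle=True)
E
```

```text
psi 2.793780672415454 0.00010923123970210262
3.141592653589793 [-0.23208142  0.557085    0.37402317  1.6079846  -0.22869029  1.01998426
  1.78152876]
2.831592653589793 [-0.26032357  0.56304252  0.41610591  1.60980511 -0.25550161  1.02298157
  1.49331277]
-2.8415926535897933 [-0.19906701  0.55115208  0.32531639  1.60583367 -0.19804774  1.0172105
  2.05665958]
0 [-0.48582362  0.65113163  0.77693655  1.62351477 -0.50343054  1.07754578
 -1.13781914]
{'intrinsics': array([[350.35085724,   0.        , 281.85561797],
       [  0.        , 350.35085724, 210.66127688],
       [  0.        ,   0.        ,   1.        ]]), 'k1': -0.042571635867772545, 'view': array([[ 3.02900327e-01,  9.53022239e-01, -5.84100177e-05,
        -1.33841218e-01],
       [ 9.21797672e-01, -2.92960620e-01,  2.53895900e-01,
        -6.33276160e-01],
       [ 2.41951327e-01, -7.69589932e-02, -9.67231549e-01,
         2.10738179e-01],
       [ 0.00000000e+00,  0.00000000e+00,  0.00000000e+00,
         1.00000000e+00]])}
4.2333 [ 0.63513346 -0.06085991  0.24093413] [ 0.05779278 -0.06631005 -1.07625516]
```

View pics/w1.png

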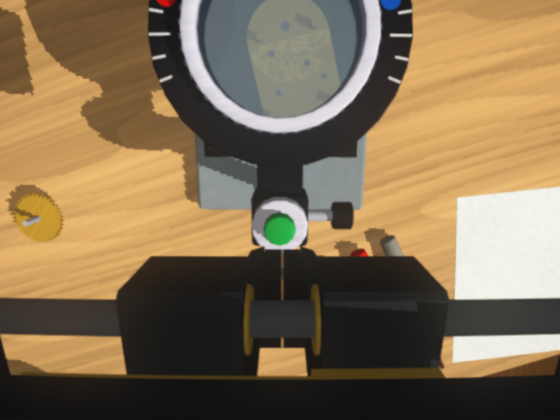

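The wrist view shows the button at (280,228) in its collar. The wheel and tools are well clear. I check the button position from this view, then press.

```bash
python3 - <<'E'
from h import *
c=np.load("w1cal.npy",allow_pickle=True).item()
b=max(blobs(cv2.imread("pics/w1.png"),"green")[0],key=lambda q:q[0]);P=onplane(c,[b[1]],.159)[0];print(b,P)
B=np.r_[(P[:2]+[.635,-.062])/2 if np.hypot(*(P[:2]-[.635,-.062]))<.008 else exit("disagree"),.159]
line_to(B+[0,0,.032],vel=.1)
pause(.2);f0=state()["wrist_force"][2]
for z in np.arange(.006,-.0125,-.001):
    if line_to(B+[0,0,.022+z],vel=.02,f_stop=8): print("stop"); break
    f=state()["wrist_force"][2]-f0; print(round(state()["eef_pos"][2]-.022,4),round(f,2))
    if f>5.5: break
pause(.15);print(state()["eef_pos"]-[0,0,.022],state()["wrist_force"]-[0,0,f0])
line_to(B+[0,0,.075],vel=.1);print(state()["time"])
E
```

```text
(np.int32(770), array([279.2, 228.9])) [ 0.63529928 -0.06318392  0.159     ]
0.1648 0.52
0.164 -0.17
0.1632 1.5
0.1621 1.57
0.1611 2.67
0.1601 3.25
0.1591 2.89
0.1585 6.57
[ 0.63529252 -0.06262684  0.15845755] [-0.67814763  0.06885647  6.96511766]
8.025
```

Force rose steadily from 163.5 mm to about 4 N and then hit a hard stop 5 mm lower, so the button went fully down. Next, a closer view of the dial.

```bash
python3 - <<'E'
from h import *
L=np.array([.525,-.026,.152])
c=calibration("wrist");s=state()
o,d=rays(c,[[281,210]]);d=d[0]/-d[0][2]
z=.33;off=(o-s["eef_pos"]);print("cam offset",off)
camz=z+off[2];t=(L-d*(L[2]-camz)/d[2])  # camera spot that looks at L
p=np.r_[(t-off)[:2],z];print(p)
movep(p,s["tcp_rot"])
c=calibration("wrist");cv2.imwrite("pics/w2.png",snapshot("wrist"));np.save("w2cal.npy",c,allow_pickle=True)
print(state()["eef_pos"],state()["time"],project(c,[L]))
I=cv2.imread("pics/w2.png")
for k in("red","blue","green"):
    b=blobs(I,k,None,40)[0];print(k,b,onplane(c,[q[1] for q in b],.1635 if k=="green" else .143).round(4) if b else 0)
E
```

```text
cam offset [-0.06167694  0.01912599  0.12375179]
[ 0.51239151 -0.0203508   0.33      ]
[ 0.51297842 -0.02049704  0.32903381] 8.7667 [[280.79064648 209.72499237]]
red [(np.int32(162), array([206. , 186.4]))] [[ 0.4861 -0.0843  0.143 ]]
blue [(np.int32(147), array([349.4, 188.6]))] [[0.5273 0.0382 0.143 ]]
green [] 0
```

View pics/w2.png

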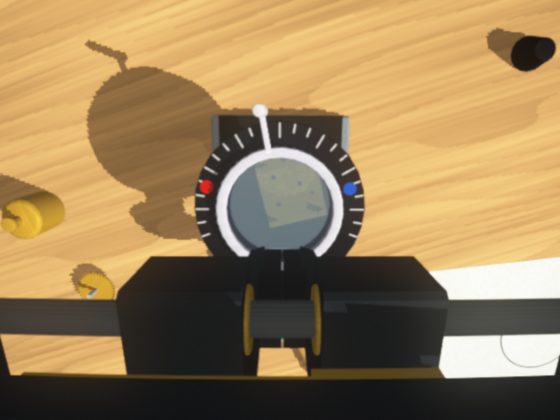

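Wrist view: post top at (260,110), red dot (206,186), blue dot (349,189). With the lens centre at (0.525,-0.029), both dots sit 67.5 mm out and the button 115 mm, so I use that. The lever needs pushing about 55–60° anticlockwise. I push with the closed fingers' side along the arc, stopping short.

```bash
cat >> h.py <<'E'
L=np.array([.525,-.029]);Z=.160+.022
def pose(th,t,z=Z):
    """tool radially in line with the lever at world angle th, centre t behind it"""
    r=np.array([np.cos(th),np.sin(th)]);k=np.array([-r[1],r[0]])
    return np.r_[L+.088*r-t*k,z],down(th-np.pi)
def ang(p): return np.arctan2(p[1]-L[1],p[0]-L[0])%(2*np.pi)
E
python3 - <<'E'
from h import *
D=np.degrees
c=np.load("w2cal.npy",allow_pickle=True).item()
post=onplane(c,[[260,110.]],.182)[0];red=onplane(c,[[206,186.4]],.143)[0]
a,b=ang(post),ang(red);print("post",post,np.hypot(*(post[:2]-L)),D(a),"red",D(b))
assert abs(np.hypot(*(post[:2]-L))-.088)<.006
ths=np.linspace(a,b-np.radians(8),6)
for th in(a,b): print(solve_ik(*pose(th,.035)))
movep(*pose(a,.040,.27)); print(state()["eef_pos"],state()["joint_pos"])
line_to(pose(a,.040)[0],vel=.12); pause(.2)
f0=state()["wrist_force"]
for i,th in enumerate(ths):
    p,q=pose(th,.0225); st=line_to(p,q,vel=.05,f_stop=8)
    print(round(D(th),1),st,(state()["wrist_force"]-f0).round(1))
    if st: break
c=calibration("wrist");cv2.imwrite("pics/w3.png",snapshot("wrist"));np.save("w3cal.npy",c,allow_pickle=True)
cv2.imwrite("pics/t3.png",snapshot("top"));print(state()["time"])
E
```

```text
post [ 0.43966016 -0.01487793  0.182     ] 0.08650041605910641 170.60382258248265 red 234.86412770437985
[-0.88861688  0.44980299  0.92689963  2.16616955 -0.52581747  0.76535623
 -1.35112509]
[-0.51780531  0.39993909  0.73251891  2.14023476 -0.39780111  0.73710276
 -0.13753992]
[0.44485405 0.02474911 0.27001072] [-0.96766268  0.24133984  0.94741715  2.08179875 -0.24399888  0.93144675
 -1.62131505]
170.6 False [ 0.   0.8 -0.7]
181.9 False [-0.8  0.4  0.2]
193.1 False [-1.   0.7  0.1]
204.4 False [-0.2  0.6 -0.7]
215.6 False [-1.2  1.3 -0.4]
226.9 False [0.1 1.2 0.1]
15.4917
```

View pics/w3.png

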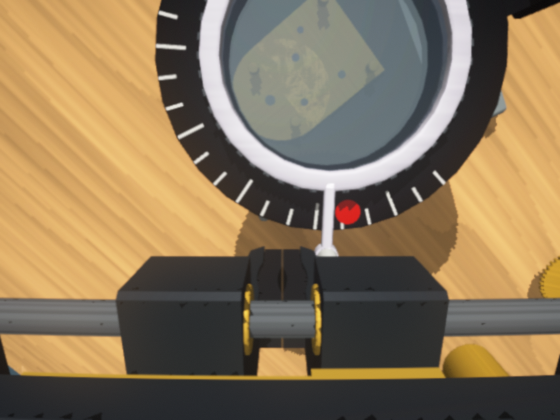

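The lever is being pushed and stands just short of the red dot: arm from (330,190) to (328,243), dot at (348,212). I compute the remaining angle and push that much further.

```bash
cat >> h.py <<'E'
def gap(c,arm,red):
    """y of the dot off the arm line (m), and angles; arm = pixels along its top"""
    P=onplane(c,arm,.152);R=onplane(c,[red],.143)[0]
    print("arm",P[:,:2].round(4).tolist(),"red",R.round(4))
    u=P[-1,:2]-P[0,:2];u/=np.linalg.norm(u);w=R[:2]-P[0,:2]
    a=np.mean([ang(p) for p in P]);b=ang(R)
    print("offset by line",u[0]*w[1]-u[1]*w[0],"angles",np.degrees([a,b]));return b-a
E
python3 - <<'E'
from h import *
c=np.load("w3cal.npy",allow_pickle=True).item()
r=max(blobs(cv2.imread("pics/w3.png"),"red")[0],key=lambda q:q[0]);print(r)
g=gap(c,[[330,190],[329.3,212],[328,240]],r[1]);print(np.degrees(g))
assert 0<g<.35
s=state();rel=s["eef_pos"][:2]-L
# tool now at nominal th; continue by g
th=np.radians(234.864-8)
for k in(.5,.97):
    print(line_to(*pose(th+g*k,.0225),vel=.03,f_stop=8))
pause(.2)
c=calibration("wrist");I=snapshot("wrist");cv2.imwrite("pics/w4.png",I);np.save("w4cal.npy",c,allow_pickle=True)
cv2.imwrite("pics/w4c.png",cv2.resize(I[150:270,240:440],(800,480),interpolation=cv2.INTER_CUBIC));print(state()["time"],blobs(I,"red")[0])
E
```

```text
(np.int32(503), array([347.5, 211.8]))
arm [[0.4875, -0.0682], [0.4806, -0.0756], [0.4713, -0.0854]] red [ 0.4863 -0.0842  0.143 ]
offset by line 0.010117247589638109 angles [226.34551783 234.962021  ]
8.61650316537382
False
False
16.4833 [(np.int32(107), array([317.7, 212.2])), (np.int32(87), array([336.3, 213.4]))]
```

View pics/w4c.png

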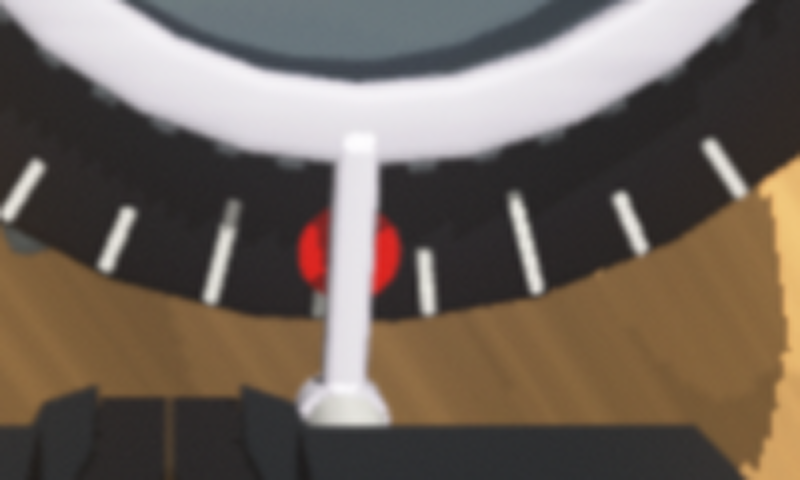

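The arm lies over the middle of the red dot: arm at crop (354,255), dot spanning 298–402. I back off along the push line, rise clear and check again.

```bash
python3 - <<'E'
from h import *
c=np.load("w4cal.npy",allow_pickle=True).item()
f=lambda x,y:[240+x/4,150+y/4]
g=gap(c,[f(359,140),f(354,255),f(348,370)],f(350,254));print("gap mm",g*67.5)
s=state();th=ang(s["eef_pos"])+np.arctan(.0225/.088)
line_to(pose(th,.05)[0],vel=.06);print(state()["eef_pos"])
line_to(pose(th,.05,.27)[0],vel=.15)
movep([.46,.02,.33],state()["tcp_rot"]);pause(.2)
o=calibration("wrist");I=snapshot("wrist");T=snapshot("top");cv2.imwrite("pics/w5.png",I);np.save("w5cal.npy",o,allow_pickle=True)
cv2.imwrite("pics/t5.png",T);print(project(o,[[*L,.152]]),blobs(I,"red")[0],state()["time"])
x,y=project(o,[[.486,-.084,.143]])[0].astype(int);x0,y0=max(x-70,0),max(y-55,0);print(x0,y0)
cv2.imwrite("pics/w5c.png",cv2.resize(I[y0:y0+110,x0:x0+140],None,fx=5,fy=5,interpolation=cv2.INTER_CUBIC))
E
```

```text
arm [[0.4947, -0.0714], [0.4871, -0.0822], [0.479, -0.0935]] red [ 0.4864 -0.0846  0.143 ]
offset by line 0.0008347509075657886 angles [234.49275688 235.18717522]
gap mm 0.8180923395365602
[ 0.43383377 -0.072529    0.18214906]
[[373.93105722 195.73534426]] [(np.int32(1099), array([508.8,  32.9]))] 18.65
296 207
```

View pics/w5c.png

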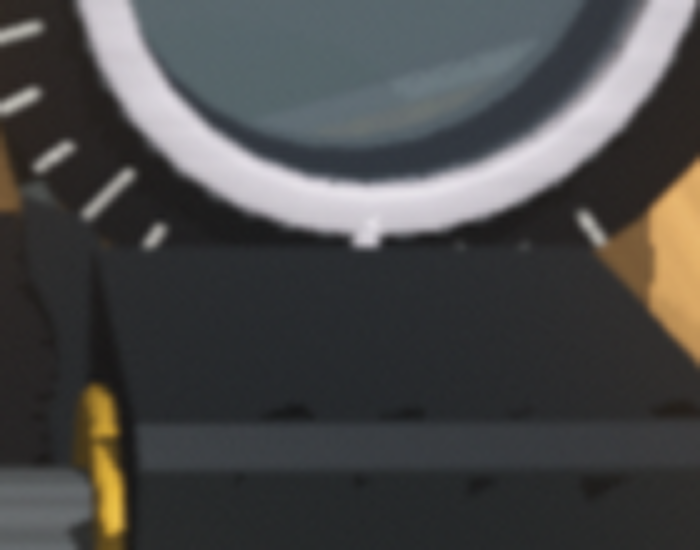

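View pics/t5.png

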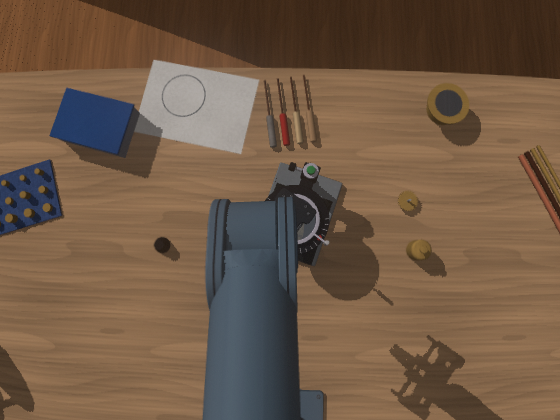

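The gripper hides the dot in the wrist crop. The top view shows the lever at (326,243), the weight (420,250), wheel (408,202) and loupe (162,244) unmoved. I move the arm aside for one clear last check.

```bash
python3 - <<'E'
from h import *
movep([.40,.30,.35],down(np.pi*.8)) if solve_ik([.40,.30,.35],down(np.pi*.8)) is not None else movep([.40,.30,.35],state()["tcp_rot"])
pause(.2);T=snapshot("top");cv2.imwrite("pics/t6.png",T)
cv2.imwrite("pics/t6c.png",cv2.resize(T[155:275,235:355],(600,600),interpolation=cv2.INTER_CUBIC))
d=cv2.absdiff(T,cv2.imread("pics/top0.png")).max(2)
for n,(x,y) in dict(weight=(420,250),loupe=(162,244),wheel=(408,202)).items(): print(n,d[y-13:y+13,x-13:x+13].max())
print(state()["time"],state()["eef_pos"])
E
```

```text
weight 6
loupe 6
wheel 6
20.0083 [0.40051959 0.29913325 0.35002256]
```

View pics/t6c.png

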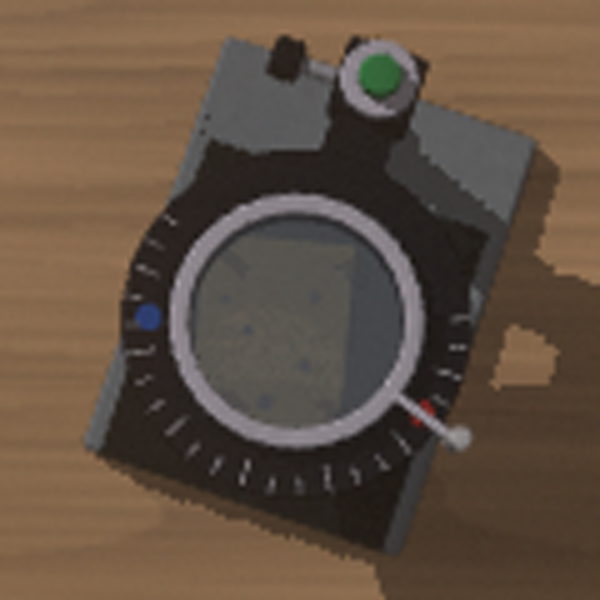

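The arm crosses the red dot at crop (424,413), with red visible on both sides. The button is up and the clock plate and loose parts look unmoved, so I hand in.

```bash
python3 -c "
from plant import *
job_done()"
```

```text
the job is handed in; nothing more can be done
```

I pressed the green button, pushed the polariser lever round to the red dot and handed the job in at about 20 s of the 51 s. The hand-in gave no verdict.

- **Button:** I pressed it with the closed fingers. Force rose steadily over about 5 mm and then reached a hard stop at about 7 N. I couldn't read the joint itself. In the final picture the button looks the same as at the start.
- **Lever:** I pushed the white post about 64° along the arc with the side of the closed fingers, then backed off. Net wrist force read under 2 N at the end of each push leg, against the 15 N limit.
- **Lever position:** A close wrist view put the dot's centre about 0.8 mm from the arm's centre line, against 4.5 mm allowed. I took that view before backing off. The final top view shows the arm across the dot with red on both sides.
- **Loose parts:** The weight, loupe and wheel show no change from the first top picture. The clock plate looks unmoved by eye. The robot is parked well clear.

Three checks disagreed or failed:
- **Lens centre:** The first ring fit was about 3 mm off the centre implied by the dots and button. I used the latter.
- **Button height:** Contact came at about 163.5 mm, while the cameras gave 159 mm.
- **Post-retreat wrist view:** The gripper hid the dot, so I checked from the top camera instead.

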